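Show a glaze test tile to the camera

TASK

Draw the round-topped test tile straight up out of its slot in the wooden rack and hold it up in the air for the camera: middle of the tile level with and straight in front of the lens, about 15 cm from it, the tile upright with its round end up and one broad face square to the lens. Finish while holding it still there in the gripper; do not put it down or let go. Leave the other two tiles in their slots and do not touch the camera.

Things in the scene. Friction and masses are not known exactly. Their poses are not given: they have to be found in the camera images.
- round_tile: Round-topped stoneware test tile, grey with a white glazed band, 8 mm thick, 70 mm wide, 110 mm high (straight sides up to 75 mm, then a half circle of radius 35 mm), about 0.11 kg. Origin: centre of its bottom edge; z up towards the round top, x along its thickness (normal to the broad faces), y along its width. It starts standing in one of the rack's three slots, its bottom on the slot floor and the upper 74 mm standing free.
- tile_middle (a point): Middle of the round-topped tile: halfway up (55 mm above its bottom edge, 55 mm below its top), in the middle of its width and thickness. Axes as the tile's.
- square_tile: Test tile like the round-topped one (8 x 70 x 110 mm) but plain rectangular with a square top; stands in another slot and must stay there. Origin and axes as the round tile.
- pointed_tile: Test tile like the round-topped one (8 x 70 x 110 mm) but with a pointed (gable) top; stands in another slot and must stay there. Origin and axes as the round tile.
- rack: Fixed wooden rack, 170 (x) x 104 (y) x 46 mm high, origin centre of its underside, z up. Three upright slots open at the top, 52 mm apart along its x (at x = -52, 0, +52 mm), each 11 mm wide (x), 74 mm long (y) and 36 mm deep, floor 10 mm above the table. One tile in each; which stands where varies.
- camera: Fixed camera on a stand: dark square base plate 130 mm, round column, and a black camera head (75 x 80 x 50 mm) with a grey round lens barrel. Origin on the table, 50 mm behind the front of the lens as seen from above; the camera looks level along its own -x. Nothing on it stands higher than 31 mm above the lens axis. Position, heading and head height vary.
- lens (a point): Centre of the front glass of the camera's lens, 0.17 to 0.23 m above the table. The camera looks level along this frame's -x; y is sideways, z up.
Mind the look-alikes: they are no part of the job. Leave any red or yellow look-alike of the pointed_tile alone.

How it is judged:
By the outcome, as a careful person would: the job done as asked, in the order asked, and still so for the second after the job is handed in, while the arm keeps its last pose, push and grip.
It also fails if it takes over 40 s, if anything falls off the work surface, if the arm or the gripper's body presses on something with over 40 N, if the wrist force passes 120 N, or if a joint passes its speed limit or range.

ROBOT

A 7-joint arm with a two-finger parallel gripper is mounted at the origin on the work surface. World frame = base frame: x ahead of the robot, y to its left, z up, the work surface at z = 0. Lengths are in m, angles in rad, forces in N, time in s.
With the tool pointing down it reaches from about 0.4 to 0.85 m from the base axis. Payload 4.5 kg.
Tool frame: the origin (TCP) lies at the very end of the fingers, on their centre line; the grasp point (between the pads) lies 19 mm behind it; z points along the fingers, y is the line along which they close (so a half turn about z gives the same grasp; the last joint's range is limited). The gripper opens to 88 mm and grips with 3 to 60 N. Pads are 18 mm wide; open, the fingers measure 123 mm over their backs; the gripper's body (75 mm by 187 mm) begins 45 mm behind the grasp point.
Start: joints at [1.151, 0.689, -0.195, 1.565, 0.157, 0.902, -0.215], TCP at [0.274, -0.562, 0.208] pointing down, gripper open.
Joint ranges: [-3.01, 3.01], [-0.46, 2.08], [-1.47, 1.51], [0.13, 2.56], [-1, 4.14], [0.04, 2.09], [-2.66, 2.66]. Speed limits (rad/s): [2.57, 2.57, 3.14, 3.14, 3.14, 3.14, 3.14].

INTERFACE

Orientations are given as a unit quaternion [x, y, z, w].
In Python, from plant import r gives the robot as it stands. The module is installed in compiled form; this text tells all that it offers.
- The arm moves only by the tool step_arm, never from a script. Its argument "increments" is a list of rows, each a list of 2 entries, a list of its own where there are three numbers: the shift along the world's x, y, z in cm, then the turn, a rotation vector about the world's x, y, z in degrees. A call has exactly 10 rows; each row shifts and turns the commanded pose from where the row before left it; what a row does not reach is not made up. A row lasts 1/10 s, in which the tool goes at most 50 mm and 8.59 degrees, less where a joint would pass 70% of its speed; a pose out of reach is approached as far as the arm can. A call is refused whole if a number of a shift passes 5 or a number of a turn 8.59, either way. A call with a gripper value outside its range is refused whole. "fingers" is the opening, from 0 (shut) to 1 (fully open), set as the call begins (left out, the last holds). The fingers move at their own pace and stop on an object; "grip_force" is the grip in N (left out, the last holds). Time passes only in rows, so rows that do not move let the fingers close, or fill a call up. It gives the time, the measured TCP pose, the force, the opening and the grip force at its end, in the units of the state.
- r.get_state(): the state, without advancing time (a new reading comes with each control period).
- r.snapshot(name): name is "side" or "top"; returns (picture, depth): 480x640x3 uint8, red, green, blue; 480x640 float32, m along the optical axis (not along the pixel's ray), 0 where there is no reading.
- r.calibration(name): a dict with "fov_y" (degrees; the focal length in pixels is half the picture's height over the tangent of half this angle, whatever the lens; pixels are square), "cx", "cy" (the principal point, pixels), "R" (3x3) and "t" (3): a world point X has camera coordinates R X + t. Camera axes: x right, y down, z forward; pixel columns grow to the right and rows downward; lengths in m; the calibration is good to about 2 mm. A picture is of the moment at which its call begins. calibration takes no time and is no camera call.
- r.finish_job(): hands the job in; it is judged then, once.
The state is a dict: "clock": time; "q": joint angles; "qd": joint speeds; "joint_torque": joint torques, N m; "tool_pos": TCP position; "eef_rot": TCP orientation; "contact_force": force on the tool from outside, world axes, zero at the start; "moment": the same for the moment, N m; "opening": opening from 0.0 (shut) to 1.0 (fully open); "finger_force": force on a finger pad.
Only numpy, scipy, OpenCV 4.12 (cv2) and the standard library are available. Lean on these libraries where they do the work, as an engineer would, in place of code of your own. Each camera call takes 0.05 s, during which the arm holds its last target. There are 200 camera calls.

## Working session

There is one attempt and no reset: what is moved stays moved. The work goes in short steps, Python scripts to look and compute and a tool call to move; the robot and the scene stay as the last step left them, time stands still between calls to the robot, and variables do not carry over. Pictures are saved under pics/ and viewed, at most 10 in all, crops included, and the job is handed in when it is done.

Besides the shell and the picture viewer there is one more tool, called in YAML: its name, and indented under it one key for each argument. step_arm: Moves the arm, as the interface text tells. Its arguments: {"type":"object","properties":{"increments":{"type":"array","items":{"type":"array"}},"fingers":{"type":"number"},"grip_force":{"type":"number"}},"required":["increments"]}

```bash
mkdir -p pics
cat > h.py <<'E'
import numpy as np, cv2
from plant import r
def cal(n):
    c=r.calibration(n); f=240/np.tan(np.radians(c['fov_y'])/2)
    return f,c['cx'],c['cy'],np.array(c['R']),np.array(c['t'])
def cloud(n,d):
    f,cx,cy,R,t=cal(n); v,u=np.mgrid[:480,:640]
    P=np.stack([(u-cx)/f*d,(v-cy)/f*d,d],-1)
    W=(P-t)@R; W[d==0]=np.nan
    return W
def snap(n,name):
    p,d=r.snapshot(n); cv2.imwrite(f'pics/{name}.png',p[:,:,::-1]); np.savez(f'{name}.npz',p=p,d=d)
    return p,d,cloud(n,d)
E
python3 - <<'E'
from h import *
for n in('side','top'):
    snap(n,n+'0'); f,cx,cy,R,t=cal(n); print(n,f,-R.T@t,R[2])
s=r.get_state(); print(s['clock'],s['tool_pos'],s['eef_rot'],s['opening'])
E
```

```text
side 488.64297234234147 [-0.09564805  0.82806858  0.78406204] [ 0.49115257 -0.69303256 -0.52770733]
top 609.714741383543 [ 0.3430865  -0.0596198   1.41581582] [ 0.14875553 -0.01516329 -0.98875774]
0.1 [ 0.27368333 -0.56121175  0.2076911 ] [ 9.74359250e-01  2.24996341e-01 -2.43651624e-04 -7.99178973e-04] 1.002035469938968
```

View pics/side0.png

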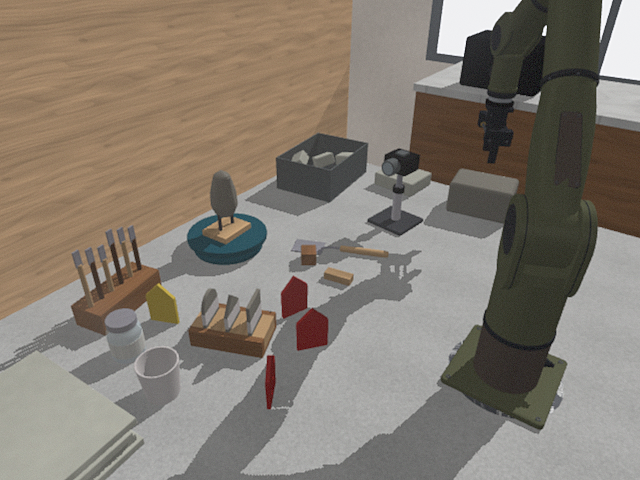

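View pics/top0.png

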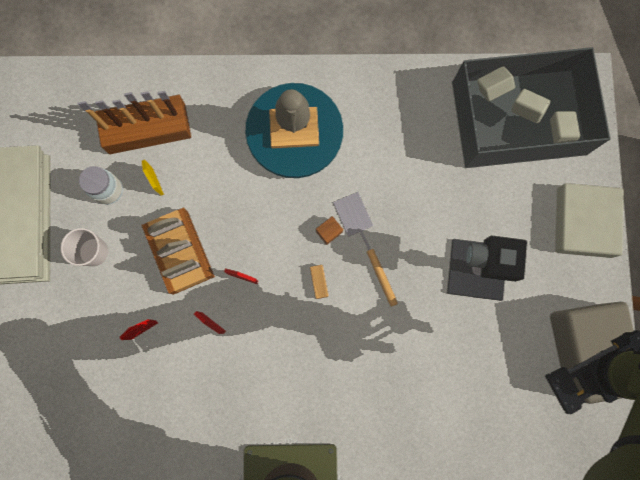

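The side picture shows the rack at (233,330) with three tiles at about (208,305), (231,308) and (253,305). The camera stand is at (397,190). In the top picture the rack is at (178,250), and the camera is at (490,260) with its lens facing left. Red look-alikes are at (295,296), (312,328) and (270,380), a yellow one at (162,303). Next is an enlarged crop and some measuring.

Run:
```python
from h import *
a=np.load('side0.npz');b=np.load('top0.npz')
c1=cv2.resize(a['p'][275:360,180:290,::-1],None,fx=6,fy=6,interpolation=2)[:,:400*2][:510,:660]
cv2.imwrite('pics/c1.png',c1)
c2=cv2.resize(b['p'][195:305,130:230,::-1],None,fx=5,fy=5,interpolation=2)
c3=cv2.resize(b['p'][225:305,440:535,::-1],None,fx=3,fy=3,interpolation=2)
o=np.zeros((550,790,3),np.uint8);o[:550,:500]=c2;o[:240,500:785]=c3
cv2.imwrite('pics/c2.png',o)
W=cloud('top',b['d']); S=cloud('side',a['d'])
# rack top pts
m=np.zeros((480,640),bool);m[200:300,135:220]=1
R=m&(abs(W[...,2]-.046)<.006)
pts=W[R][:,:2]; rect=cv2.minAreaRect(pts.astype(np.float32)); print('rack',rect,len(pts))
for n,C,mm in(('top',W,(slice(200,300),slice(135,220))),('side',S,(slice(280,350),slice(185,285)))):
    P=C[mm].reshape(-1,3);P=P[P[:,2]>.065]
    print(n,len(P))
    import scipy.cluster.vq as vq
    ax=cv2.boxPoints(rect); e=ax[1]-ax[0];e2=ax[2]-ax[1]; e=e if np.hypot(*e)>np.hypot(*e2) else e2; e=e/np.hypot(*e)
    x=(P[:,:2]-rect[0])@e; y=(P[:,:2]-rect[0])@[-e[1],e[0]]
    print('e',e)
    for s in(-.052,0,.052):
        k=abs(x-s)<.02; print(s,k.sum(),x[k].mean(),y[k].min(),y[k].max(),P[k,2].max(),P[k,:2].mean(0))
for n,C,mm in(('top',W,(slice(225,305),slice(440,530))),('side',S,(slice(140,200),slice(375,425)))):
    P=C[mm].reshape(-1,3);P=P[P[:,2]>.12]
    zt=np.nanpercentile(P[:,2],98);print(n,'ztop',zt)
    h=P[P[:,2]>zt-.008]; print(cv2.minAreaRect(h[:,:2].astype(np.float32)),len(h))
```

```text
rack ((0.5396634936332703, 0.25764334201812744), (0.17156338691711426, 0.10495946556329727), 22.79059600830078) 2384
top 849
e [0.9219268  0.38736418]
-0.052 294 -0.05394713598909653 -0.035453992885293134 0.03480046315049347 0.1259695029397328 [0.49052997 0.23531389]
0 247 -0.0018486161222732293 -0.035392487411344535 0.03559504948818833 0.122524005096177 [0.53866375 0.25525044]
0.052 308 0.049688656132260305 -0.035708241339323515 0.03383574048921974 0.12731881979278253 [0.58623179 0.27508453]
side 1060
e [0.9219268  0.38736418]
-0.052 384 -0.05707606947542818 -0.04230485300228943 0.0342903133484247 0.12336247808674669 [0.48567877 0.23878226]
0 289 -0.0052140463214161775 -0.03893560657121492 0.03384207083494827 0.12097070294303344 [0.5329298  0.26020921]
0.052 362 0.04654276641951909 -0.039190546883609255 0.03392993822452997 0.12104818204651088 [0.58104485 0.27930819]
top ztop 0.23990188710876792
((0.49204692244529724, -0.41756635904312134), (0.10354184359312057, 0.07882790267467499), 82.60857391357422) 862
side ztop 0.23793364494421052
((0.49004054069519043, -0.4206446707248688), (0.10823523253202438, 0.0791640356183052), 79.94561004638672) 252
```

View pics/c1.png

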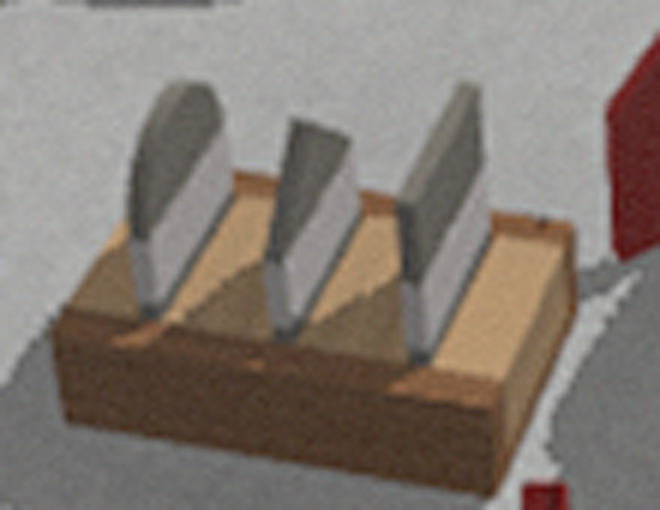

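View pics/c2.png

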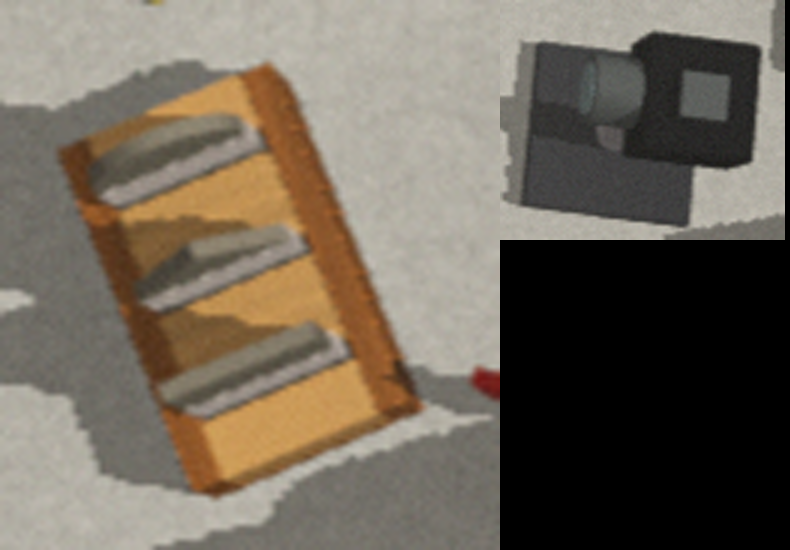

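The round tile is the far one, in the rack's +x slot: at (185,150) in the crop of the side picture, and the top one in the top picture. The middle tile is pointed and the near one square. Now I'll measure the lens and its heading.

Run:
```python
from h import *
a=np.load('side0.npz');b=np.load('top0.npz')
W=cloud('top',b['d']); S=cloud('side',a['d'])
P=W[225:305,440:530].reshape(-1,3)
z=P[:,2]; print(np.histogram(z,bins=np.arange(0,.26,.01)))
for lo,hi in((.004,.025),(.222,.234),(.234,.245)):
    q=P[(z>lo)&(z<hi)]; print(lo,np.median(q[:,2]),cv2.minAreaRect(q[:,:2].astype(np.float32)),len(q))
# bins along y
for n,Q in(('top',P),('side',S[140:185,370:430].reshape(-1,3))):
  Q=Q[Q[:,2]>.13]
  for y in np.arange(-.48,-.32,.008):
    q=Q[abs(Q[:,1]-y)<.004]
    if len(q)>3: print(n,round(y,3),len(q),'x',np.percentile(q[:,0],[2,50,98]).round(3),'z',np.percentile(q[:,2],[2,98]).round(3), 'xtop',q[q[:,2]>np.percentile(q[:,2],80),0].mean().round(3))
c=cv2.resize(a['p'][135:240,360:430,::-1],None,fx=5.5,fy=5.5,interpolation=2);cv2.imwrite('pics/c3.png',c)
```

```text
(array([1898, 1243,   20,   12,    8,    9,    6,    5,    1,    0,    0,
          0,    0,    0,    0,    0,    0,    0,   18,   58,   70,  146,
        624, 1224,   37]), array([0.  , 0.01, 0.02, 0.03, 0.04, 0.05, 0.06, 0.07, 0.08, 0.09, 0.1 ,
       0.11, 0.12, 0.13, 0.14, 0.15, 0.16, 0.17, 0.18, 0.19, 0.2 , 0.21,
       0.22, 0.23, 0.24, 0.25]))
0.004 0.011045015642557802 ((0.5025326609611511, -0.4534723162651062), (0.2120957374572754, 0.18603959679603577), 89.26849365234375) 2055
0.222 0.23063134565777527 ((0.4929978549480438, -0.4179583489894867), (0.10881942510604858, 0.08074537664651871), 81.5621109008789) 1435
0.234 0.23637905153885735 ((0.49250462651252747, -0.4175017774105072), (0.10089204460382462, 0.07446353137493134), 83.51548767089844) 411
top -0.472 58 x [0.467 0.505 0.523] z [0.225 0.236] xtop 0.508
top -0.464 152 x [0.449 0.49  0.524] z [0.227 0.237] xtop 0.489
top -0.456 170 x [0.448 0.484 0.526] z [0.203 0.237] xtop 0.487
top -0.448 158 x [0.449 0.483 0.528] z [0.192 0.24 ] xtop 0.489
top -0.44 174 x [0.45  0.485 0.527] z [0.205 0.242] xtop 0.489
top -0.432 181 x
[... 871 characters left out ...]
side -0.44 66 x [0.446 0.469 0.519] z [0.134 0.239] xtop 0.489
side -0.432 96 x [0.448 0.481 0.512] z [0.135 0.238] xtop 0.485
side -0.424 67 x [0.449 0.484 0.524] z [0.141 0.239] xtop 0.486
side -0.416 58 x [0.45  0.458 0.532] z [0.187 0.238] xtop 0.479
side -0.408 69 x [0.452 0.49  0.531] z [0.19  0.234] xtop 0.487
side -0.4 119 x [0.453 0.467 0.517] z [0.185 0.232] xtop 0.474
side -0.392 53 x [0.454 0.473 0.501] z [0.189 0.231] xtop 0.492
side -0.384 27 x [0.472 0.478 0.499] z [0.199 0.231] xtop 0.493
side -0.376 61 x [0.474 0.49  0.521] z [0.192 0.23 ] xtop 0.492
side -0.368 136 x [0.476 0.496 0.515] z [0.187 0.23 ] xtop 0.497
side -0.36 5 x [0.481 0.483 0.489] z [0.195 0.222] xtop 0.483
```

View pics/c3.png

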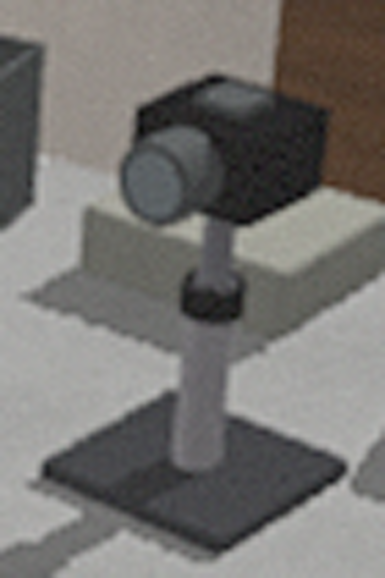

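step_arm:
  increments:
    - [[0,0,4.5],[0,0,0]]
    - [[0,0,4.5],[0,0,0]]
    - [[0,0,4.5],[0,0,0]]
    - [[1.4,3.7,0],[0,0,4]]
    - [[1.4,3.7,0],[0,0,4]]
    - [[1.4,3.7,0],[0,0,4]]
    - [[1.4,3.7,0],[0,0,4]]
    - [[1.4,3.7,0],[0,0,4]]
    - [[1.4,3.7,0],[0,0,4]]
    - [[1.4,3.7,0],[0,0,4]]
  fingers: 0.4

```text
clock: 1.1
tool_pos: [0.372, -0.3011, 0.3432]
eef_rot: [0.89, 0.455, -0.0, -0.0]
contact_force: [-0.0, -0.7, 0.6]
opening: 0.402
finger_force: 0.0
```

step_arm:
  increments:
    - [[1.4,3.7,0],[0,0,4]]
    - [[1.4,3.7,0],[0,0,4]]
    - [[1.4,3.7,0],[0,0,4]]
    - [[1.4,3.7,0],[0,0,4]]
    - [[1.4,3.7,0],[0,0,4]]
    - [[1.4,3.7,0],[0,0,4]]
    - [[1.4,3.7,0],[0,0,4]]
    - [[1.4,3.7,0],[0,0,4]]
    - [[1.4,3.7,0],[0,0,4]]
    - [[1.4,3.7,0],[0,0,4]]

```text
clock: 2.1
tool_pos: [0.5121, 0.0685, 0.3431]
eef_rot: [0.681, 0.732, -0.0, -0.0]
contact_force: [1.0, 0.3, 1.1]
opening: 0.405
finger_force: 0.0
```

```bash
cat > st.py <<'E'
from h import *
from scipy.spatial.transform import Rotation as Ro
import sys
s=r.get_state(); R=Ro.from_quat(s['eef_rot']).as_matrix()
print(s['clock'],s['tool_pos'].round(4) if hasattr(s['tool_pos'],'round') else s['tool_pos'],s['opening'],'q',np.round(s['q'],2),'F',np.round(s['contact_force'],1))
print('yang',np.degrees(np.arctan2(R[1,1],R[0,1])),'zaxis',R[:,2].round(4))
tx,ty,tz,ta=map(float,sys.argv[1:5])
print('d cm',((np.array([tx,ty,tz])-s['tool_pos'])*100).round(2),'turn to level+yaw (rotvec deg):')
c,n=np.cos(np.radians(ta)),np.sin(np.radians(ta)); y=np.array([c,n,0]);z=np.array([0,0,-1.]);T=np.stack([np.cross(y,z),y,z],1)
print(np.degrees(Ro.from_matrix(T@R.T).as_rotvec()).round(2))
E
python3 st.py .587 .277 .14 22.8
```

```text
2.1 [0.5121 0.0685 0.3431] 0.4052186216617907 q [ 0.19  0.44 -0.65  1.67  0.29  1.12 -0.46] F [1.  0.3 1.1]
yang 4.152092971606532 zaxis [-6.e-04 -5.e-04 -1.e+00]
d cm [  7.49  20.85 -20.31] turn to level+yaw (rotvec deg):
[ 0.04 -0.03 18.65]
```

step_arm:
  increments:
    - [[1.2,3.5,0],[0,0,3]]
    - [[1.2,3.5,0],[0,0,3]]
    - [[1.2,3.5,0],[0,0,3]]
    - [[1.2,3.5,0],[0,0,3]]
    - [[1.2,3.5,0],[0,0,3]]
    - [[1.5,3.3,0],[0,0,3.6]]
    - [[0,0,-4],[0,0,0]]
    - [[0,0,-4],[0,0,0]]
    - [[0,0,-4],[0,0,0]]
    - [[0,0,-4],[0,0,0]]

```text
clock: 3.1
tool_pos: [0.5867, 0.2748, 0.1815]
eef_rot: [0.555, 0.832, -0.0, -0.0]
contact_force: [0.1, -0.6, 0.1]
opening: 0.4
finger_force: 0.0
```

```bash
python3 st.py .587 .277 .075 22.8
python3 - <<'E'
from h import *
p,d,C=snap('side','side1')
cv2.imwrite('pics/c4.png',cv2.resize(p[210:360,150:300,::-1],None,fx=4,fy=4,interpolation=2))
# measure round tile top strip & finger geometry at z .09-.12
f,cx,cy,R,t=cal('side')
s=r.get_state(); q=R@s['tool_pos']+t; print('TCP px',f*q[0]/q[2]+cx,f*q[1]/q[2]+cy)
b=np.array([.587,.277,.12]);q=R@b+t; print('tile top px',f*q[0]/q[2]+cx,f*q[1]/q[2]+cy)
E
```

```text
3.1 [0.5867 0.2748 0.1815] 0.39967852441078405 q [-0.19  0.81 -0.63  1.5   0.53  1.   -0.56] F [ 0.1 -0.6  0.1]
yang 22.60301692641795 zaxis [-5.e-04 -5.e-04 -1.e+00]
d cm [  0.03   0.22 -10.65] turn to level+yaw (rotvec deg):
[ 0.03 -0.03  0.2 ]
TCP px 206.73800417584187 270.3558373583967
tile top px 206.45475065373915 291.15789476455376
```

View pics/c4.png

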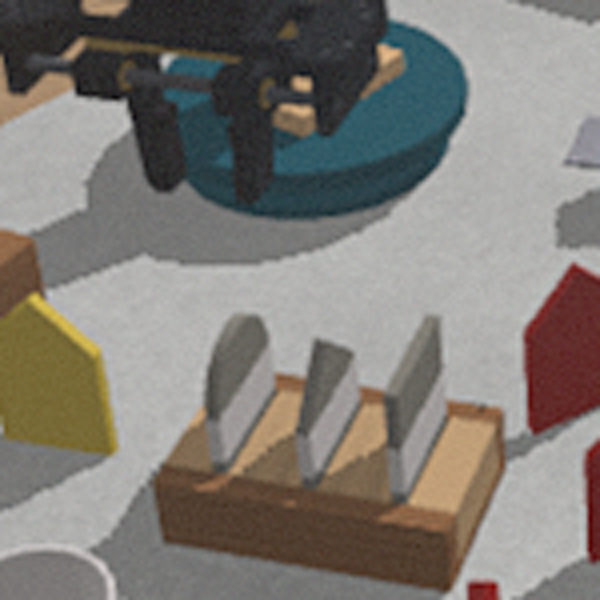

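The crop shows the open fingers, tips at about (165,185) and (250,197), above the round tile (240,320). They look higher than the reported TCP, so I'll check them by depth.

Run:
```python
from h import *
a=np.load('side1.npz')
p,d,C=snap('side','side2'); print('diff',np.abs(p.astype(int)-a['p'])[210:270,150:300].max(2).__gt__(40).sum())
C0=cloud('side',np.load('side0.npz')['d'])
s=r.get_state(); T=s['tool_pos']; print(s['clock'],T)
e=np.array([np.cos(np.radians(22.7)),np.sin(np.radians(22.7)),0]);n=np.array([-e[1],e[0],0])
Q=(C-T).reshape(-1,3); k=(np.linalg.norm(Q,axis=1)<.13)&(Q[:,2]<.12)&(Q[:,2]>-.055)
x,y,z=Q@e,Q@n,Q[:,2]
for h in np.arange(-.06,.1,.01):
    m=k&(abs(z-h)<.005)
    for sg in(-1,1):
        w=m&(x*sg>0)
        if w.sum(): print(round(h,3),sg,w.sum(),np.percentile(x[w],[3,97]).round(3),np.percentile(y[w],[3,97]).round(3))
```

```text
diff 742
3.2 [0.58359204 0.27191051 0.17748794]
-0.05 -1 1 [-0.105 -0.105] [-0.027 -0.027]
0.03 -1 25 [-0.032 -0.019] [-0.006  0.011]
0.03 1 35 [0.016 0.028] [-0.008  0.011]
0.04 -1 36 [-0.033 -0.019] [-0.006  0.011]
0.04 1 43 [0.017 0.03 ] [-0.008  0.011]
0.05 -1 42 [-0.034 -0.019] [-0.006  0.012]
0.05 1 49 [0.017 0.03 ] [-0.008  0.012]
0.06 -1 43 [-0.035 -0.019] [-0.008  0.012]
0.06 1 43 [0.018 0.033] [-0.005  0.012]
0.07 -1 45 [-0.036 -0.018] [-0.009  0.012]
0.07 1 59 [0.017 0.033] [-0.008  0.012]
0.08 -1 14 [-0.035 -0.026] [0.005 0.012]
0.08 1 37 [0.024 0.035] [-0.005  0.012]
0.09 -1 25 [-0.086 -0.045] [-0.018  0.033]
0.09 1 50 [0.025 0.084] [-0.022  0.034]
```

step_arm:
  increments:
    - [[0,0,0],[0,0,0]]
    - [[0,0,0],[0,0,0]]
    - [[0,0,0],[0,0,0]]
    - [[0,0,0],[0,0,0]]
    - [[0,0,0],[0,0,0]]
    - [[0,0,0],[0,0,0]]
    - [[0,0,0],[0,0,0]]
    - [[0,0,0],[0,0,0]]
    - [[0,0,0],[0,0,0]]
    - [[0,0,0],[0,0,0]]

```text
clock: 4.2
tool_pos: [0.587, 0.2752, 0.1834]
eef_rot: [0.555, 0.832, -0.0, -0.0]
contact_force: [-0.8, -0.2, -0.2]
opening: 0.402
finger_force: 0.0
```

```bash
cat > fing.py <<'E'
from h import *
p,d,C=snap('side','sidef')
s=r.get_state(); T=s['tool_pos']; print(s['clock'],T,s['opening'],np.round(s['qd'],3))
e=np.array([np.cos(np.radians(22.7)),np.sin(np.radians(22.7)),0]);n=np.array([-e[1],e[0],0])
Q=(C-T).reshape(-1,3); k=(np.linalg.norm(Q,axis=1)<.13)&(Q[:,2]<.12)&(Q[:,2]>-.055)
x,y,z=Q@e,Q@n,Q[:,2]
for h in np.arange(-.05,.06,.01):
    m=k&(abs(z-h)<.005)
    for sg in(-1,1):
        w=m&(x*sg>0)
        if w.sum(): print(round(h,3),sg,w.sum(),np.percentile(x[w],[3,97]).round(3),np.percentile(y[w],[3,97]).round(3))
E
python3 fing.py
```

```text
4.25 [0.58702913 0.27521303 0.18338872] 0.39761422106140665 [-0.     0.001  0.002 -0.     0.002 -0.001  0.002]
0.03 -1 11 [-0.029 -0.019] [0.008 0.011]
0.03 1 21 [0.016 0.027] [-0.007  0.011]
0.04 -1 40 [-0.033 -0.019] [-0.008  0.012]
0.04 1 45 [0.016 0.03 ] [-0.008  0.011]
0.05 -1 48 [-0.034 -0.02 ] [-0.009  0.012]
0.05 1 46 [0.016 0.031] [-0.007  0.011]
```

Seen by depth, the fingertips sit about 28 mm higher than the reported TCP, while the tile, rack and camera heights agree with the text. I'll go down partway and look again, trusting the picture.

step_arm:
  increments:
    - [[0,0,-2],[0,0,0]]
    - [[0,0,-2],[0,0,0]]
    - [[0,0,-2],[0,0,0]]
    - [[0,0,-2],[0,0,0]]
    - [[0,0,-1],[0,0,0]]
    - [[0,0,0],[0,0,0]]
    - [[0,0,0],[0,0,0]]
    - [[0,0,0],[0,0,0]]
    - [[0,0,0],[0,0,0]]
    - [[0,0,0],[0,0,0]]

```text
clock: 5.25
tool_pos: [0.5874, 0.2755, 0.0942]
eef_rot: [0.555, 0.832, 0.001, 0.0]
contact_force: [-0.3, 0.3, -0.1]
opening: 0.399
finger_force: 0.0
```

```bash
python3 fing.py
python3 - <<'E'
from h import *
p=np.load('sidef.npz')['p']
cv2.imwrite('pics/c5.png',cv2.resize(p[220:350,150:290,::-1],None,fx=4.5,fy=4.5,interpolation=2))
f,cx,cy,R,t=cal('side');s=r.get_state();q=R@s['tool_pos']+t;print((f*q[0]/q[2]+cx-150)*4.5,(f*q[1]/q[2]+cy-220)*4.5)
E
```

```text
5.3 [0.5873108  0.2753534  0.09400376] 0.3990917369644689 [-0.001  0.006  0.001  0.004  0.002 -0.     0.   ]
-0.05 -1 1135 [-0.115 -0.005] [-0.045  0.052]
-0.05 1 243 [0.002 0.114] [-0.011  0.052]
-0.04 -1 169 [-0.111 -0.004] [-0.033  0.035]
-0.04 1 52 [0.   0.12] [-0.014  0.034]
-0.03 -1 167 [-0.11  -0.004] [-0.034  0.036]
-0.03 1 59 [0.001 0.125] [-0.014  0.032]
-0.02 -1 184 [-0.11  -0.004] [-0.035  0.035]
-0.02 1 68 [0.002 0.126] [-0.015  0.034]
-0.01 -1 188 [-0.11  -0.004] [-0.033  0.035]
-0.01 1 55 [0.06  0.127] [-0.016  0.009]
0.0 -1 168 [-0.11  -0.001] [-0.026  0.034]
0.0 1 43 [0.104 0.128] [-0.016 -0.007]
0.01 -1 152 [-0.11  -0.002] [-0.03   0.034]
0.01 1 35 [0.001 0.127] [-0.016  0.027]
0.02 -1 161 [-0.11  -0.001] [-0.029  0.034]
0.02 1 16 [0.    0.125] [-0.011  0.023]
0.03 -1 73 [-0.11  -0.002] [-0.035  0.032]
0.03 1 20 [0.009 0.025] [-0.008  0.01 ]
0.04 -1 31 [-0.033 -0.019] [-0.006  0.012]
0.04 1 35 [0.016 0.03 ] [-0.005  0.011]
0.05 -1 32 [-0.034 -0.021] [-0.005  0.011]
0.05 1 47 [0.016 0.03 ] [-0.007  0.012]
261.8897475157749 360.11979182683604
```

View pics/c5.png

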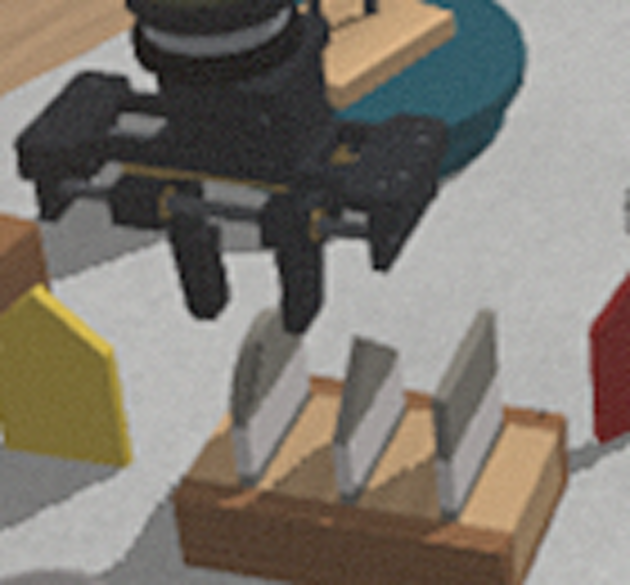

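The crop confirms it. The fingertips, at (207,312) and (300,328), are just above the round tile's top at (270,315), so the real tip height is about 0.122 m against 0.094 reported. They straddle the tile well. I'll go down 4.7 cm and close.

step_arm:
  increments:
    - [[0.1,0.05,0],[0,0,0]]
    - [[0,0,-1],[0,0,0]]
    - [[0,0,-1],[0,0,0]]
    - [[0,0,-1],[0,0,0]]
    - [[0,0,-1],[0,0,0]]
    - [[0,0,-0.7],[0,0,0]]
    - [[0,0,0],[0,0,0]]
    - [[0,0,0],[0,0,0]]
    - [[0,0,0],[0,0,0]]
    - [[0,0,0],[0,0,0]]

```text
clock: 6.3
tool_pos: [0.5884, 0.276, 0.047]
eef_rot: [0.555, 0.832, 0.001, 0.0]
contact_force: [-0.1, 0.2, 0.2]
opening: 0.399
finger_force: 0.0
```

step_arm:
  increments:
    - [[0,0,0],[0,0,0]]
    - [[0,0,0],[0,0,0]]
    - [[0,0,0],[0,0,0]]
    - [[0,0,0],[0,0,0]]
    - [[0,0,0],[0,0,0]]
    - [[0,0,0],[0,0,0]]
    - [[0,0,0],[0,0,0]]
    - [[0,0,0],[0,0,0]]
    - [[0,0,0],[0,0,0]]
    - [[0,0,0],[0,0,0]]
  fingers: 0
  grip_force: 25

```text
clock: 7.3
tool_pos: [0.588, 0.2757, 0.0465]
eef_rot: [0.555, 0.832, -0.0, 0.0]
contact_force: [-1.3, -0.9, 1.5]
opening: 0.086
finger_force: 25.0
```

step_arm:
  increments:
    - [[0,0,0.6],[0,0,0]]
    - [[0,0,1],[0,0,0]]
    - [[0,0,1],[0,0,0]]
    - [[0,0,1],[0,0,0]]
    - [[0,0,1.4],[0,0,0]]
    - [[0,0,2],[0,0,0]]
    - [[0,0,2],[0,0,0]]
    - [[0,0,2],[0,0,0]]
    - [[0,0,2],[0,0,0]]
    - [[0,0,2],[0,0,0]]

```text
clock: 8.3
tool_pos: [0.5881, 0.2759, 0.1985]
eef_rot: [0.555, 0.832, 0.001, 0.0]
contact_force: [-0.2, 0.3, -1.7]
opening: 0.091
finger_force: 25.0
```

```bash
python3 st.py .5175 -.213 .19 82.8
python3 - <<'E'
from h import *
p,d,C=snap('side','side5')
cv2.imwrite('pics/c6.png',cv2.resize(p[170:350,140:300,::-1],None,fx=3.3,fy=3.3,interpolation=2))
E
```

```text
8.3 [0.5881 0.2759 0.1985] 0.09075713620296592 q [-0.18  0.79 -0.64  1.48  0.51  1.03 -0.55] F [-0.2  0.3 -1.7]
yang 22.610664418207755 zaxis [ 9.e-04  6.e-04 -1.e+00]
d cm [ -7.06 -48.89  -0.85] turn to level+yaw (rotvec deg):
[-6.000e-02  3.000e-02  6.019e+01]
```

View pics/c6.png

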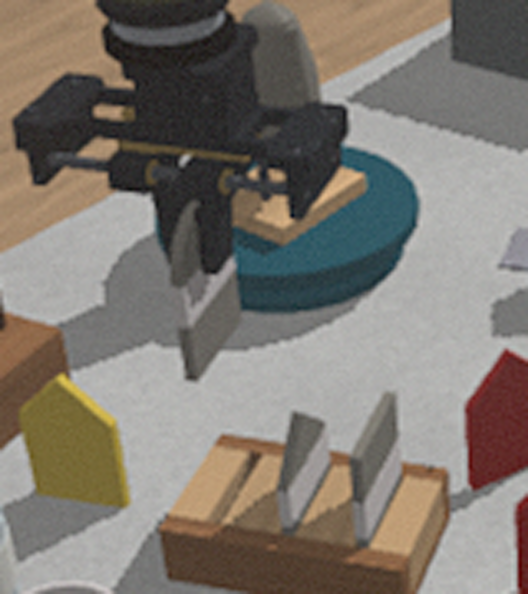

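The tile is out cleanly and upright, gripped at crop (205,290), and the other two tiles are still in the rack. Now I'll carry it to the camera.

step_arm:
  increments:
    - [[-0.5,-2,0],[0,0,4]]
    - [[-0.5,-3.5,0],[0,0,4]]
    - [[-0.5,-3.5,0],[0,0,4]]
    - [[-0.5,-3.5,0],[0,0,4]]
    - [[-0.5,-3.5,0],[0,0,4]]
    - [[-0.5,-3.5,0],[0,0,4]]
    - [[-0.5,-3.5,0],[0,0,4]]
    - [[-0.5,-3.5,0],[0,0,4]]
    - [[-0.5,-3.5,0],[0,0,4]]
    - [[-0.5,-3.5,0],[0,0,4]]

```text
clock: 9.35
tool_pos: [0.5378, -0.0608, 0.1968]
eef_rot: [0.235, 0.972, -0.0, 0.0]
contact_force: [0.5, 0.9, -1.0]
opening: 0.089
finger_force: 25.0
```

step_arm:
  increments:
    - [[-0.5,-3.5,0],[0,0,4]]
    - [[-0.5,-3.5,0],[0,0,4]]
    - [[-0.5,-3,0],[0,0,4]]
    - [[-0.3,-2.5,0],[0,0,4]]
    - [[-0.3,-1.8,-0.3],[0,0,4]]
    - [[0,-1,-0.4],[0,0,0.2]]
    - [[0,0,0],[0,0,0]]
    - [[0,0,0],[0,0,0]]
    - [[0,0,0],[0,0,0]]
    - [[0,0,0],[0,0,0]]

```text
clock: 10.35
tool_pos: [0.5175, -0.2109, 0.1898]
eef_rot: [0.062, 0.998, 0.0, 0.0]
contact_force: [0.6, -0.5, -1.5]
opening: 0.088
finger_force: 25.0
```

```bash
python3 st.py .5175 -.213 .191 82.8
python3 - <<'E'
from h import *
p,d,C=snap('side','side6')
p2,d2,C2=snap('top','top6')
A=p[120:300,280:460,::-1];B=p2[160:340,360:540,::-1]
cv2.imwrite('pics/c7.png',cv2.resize(np.hstack([A,B]),None,fx=2.2,fy=2.2,interpolation=2))
from scipy.spatial.transform import Rotation as Ro
d3=np.array([np.cos(np.radians(82.8)),np.sin(np.radians(82.8)),0]);n=np.array([-d3[1],d3[0],0]);M=np.array([.5175,-.213,.2095])
for nm,X in(('side',C),('top',C2)):
    Q=(X-M).reshape(-1,3);k=(abs(Q@d3)<.03)&(abs(Q@n)<.05)&(abs(Q[:,2])<.07);Q=Q[k]
    for h in np.arange(-.065,.07,.01):
        m=abs(Q[:,2]-h)<.005
        if m.sum(): print(nm,round(h,3),m.sum(),'d',np.percentile(Q[m]@d3,[5,50,95]).round(4),'n',np.percentile(Q[m]@n,[2,98]).round(4))
    lo=Q[(Q[:,2]<-.0)]; 
    u,s,v=np.linalg.svd(lo-np.median(lo,0),full_matrices=False);print(nm,'zmin',Q[:,2].min(),'normal',v[2])
E
```

```text
10.35 [ 0.5175 -0.2109  0.1898] 0.08751059168791589 q [ 0.84  0.79 -0.98  1.77  0.77  1.02  1.01] F [ 0.6 -0.5 -1.5]
yang 82.90645694745436 zaxis [ 7.e-04  3.e-04 -1.e+00]
d cm [ 0.   -0.21  0.12] turn to level+yaw (rotvec deg):
[-0.02  0.04 -0.11]
side -0.055 49 d [0.0011 0.0039 0.0077] n [-0.0315  0.0358]
side -0.045 69 d [0.0011 0.0047 0.0093] n [-0.0333  0.0357]
side -0.035 67 d [0.0008 0.0047 0.0069] n [-0.0328  0.0356]
side -0.025 70 d [0.0002 0.0051 0.0088] n [-0.0324  0.0361]
side -0.015 75 d [0.0002 0.0048 0.0081] n [-0.0326  0.0367]
side -0.005 80 d [0.0021 0.0052 0.0084] n [-0.0349  0.0356]
side 0.005 65 d [0.0013 0.0046 0.0091] n [-0.0348  0.0361]
side 0.015 66 d [-0.0007  0.0058  0.0207] n [-0.0321  0.0354]
side 0.025 73 d [-0.0005  0.0067  0.0207] n [-0.0318  0.0349]
side 0.035 67 d [-0.0012  0.0063  0.0214] n [-0.0228  0.0326]
side 0.045 70 d [-0.0143  0.0058  0.0233] n [-0.0161  0.0271]
side 0.055 58 d [-0.0178  0.0128  0.0241] n [-0.01    0.0135]
side 0.065 17 d [-0.0142  0.0217  0.0239] n [-0.0018  0.0138]
side zmin -0.05862081714533199 normal [ 0.11484003  0.99316132 -0.02103244]
top -0.055 4 d [0.0021 0.0047 0.0088] n [0.0169 0.0345]
top -0.045 7 d [0.009  0.0094 0.0099] n [0.0192 0.0335]
top -0.035 6 d [0.0021 0.0062 0.0096] n [0.0197 0.0343]
top -0.025 7 d [0.0062 0.0092 0.0096] n [0.0213 0.0344]
top -0.015 5 d [0.0022 0.0073 0.0095] n [0.0221 0.0344]
top -0.005 7 d [0.006  0.0092 0.0095] n [0.0238 0.0344]
top 0.005 3 d [0.0021 0.0039 0.0093] n [0.0311 0.0347]
top 0.015 8 d [0.004  0.0091 0.0096] n [0.0265 0.0343]
top 0.025 10 d [0.0025 0.0075 0.0092] n [0.0263 0.0345]
top 0.035 18 d [0.0015 0.0053 0.0091] n [0.0202 0.0323]
top 0.045 14 d [0.0025 0.0066 0.0091] n [0.0212 0.0279]
top zmin -0.05434796821297333 normal [-0.08922871  0.99567307 -0.02594957]
```

View pics/c7.png

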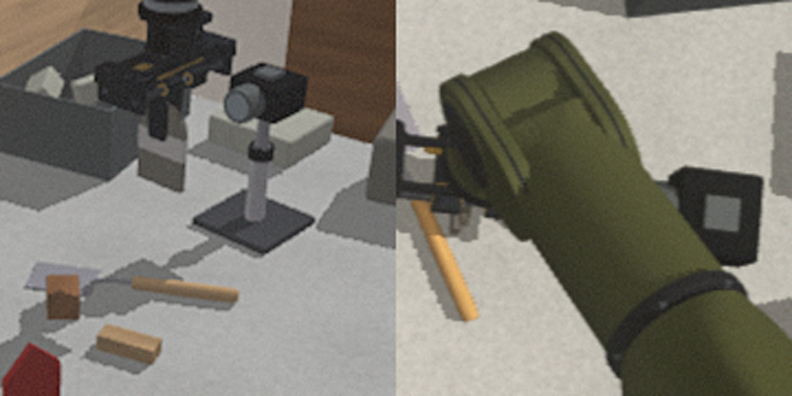

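The tile hangs upright, round end up, facing the lens: tile at (160,145), lens at (240,103). It is within about 2 mm of the target, and its normal is within 1° of the lens axis. I'll make one small trim, settle and hand in.

step_arm:
  increments:
    - [[0,-0.1,0.2],[0,0,0]]
    - [[0,0,0],[0,0,0]]
    - [[0,0,0],[0,0,0]]
    - [[0,0,0],[0,0,0]]
    - [[0,0,0],[0,0,0]]
    - [[0,0,0],[0,0,0]]
    - [[0,0,0],[0,0,0]]
    - [[0,0,0],[0,0,0]]
    - [[0,0,0],[0,0,0]]
    - [[0,0,0],[0,0,0]]

```text
clock: 11.45
tool_pos: [0.517, -0.2132, 0.1914]
eef_rot: [0.063, 0.998, 0.0, -0.0]
contact_force: [0.1, 0.2, -1.1]
opening: 0.085
finger_force: 25.0
```

```bash
python3 -c "
from plant import r
s=r.get_state();print(s['tool_pos'],s['opening'],max(abs(x) for x in s['qd']));print(r.finish_job())"
```

```text
[ 0.51703493 -0.21324999  0.1914331 ] 0.08536675141982213 0.0014007408346569407
the job is handed in; nothing more can be done
None
```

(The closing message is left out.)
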